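Set the coin-roll height gauge to a sample roll

TASK

Set the height gauge to the tallest paper coin roll: stand that roll upright in the middle of the gauge's round anvil, under the raised stop, and let go of it. Then lower the stop gently until its foot rests on top of the roll, and only after that swing the clamp lever clockwise fully home to lock it. Leave the two lower rolls standing where they are and let go of everything.

Things in the scene. Friction and masses are not known exactly. Their poses are not given: they have to be found in the camera images.
- gauge: Height gauge, screwed down: grey base plate 170 (x) x 160 (y) x 18 mm, origin at the centre of its underside, z up. Its own -x is its open front, towards the robot. Two columns (14 mm dia) at x = +45, y = +-35 mm carry a bridge bar (30 x 110 mm, from 309 to 327 mm high). The stop slides on the columns; its foot is in front of them, its clamp lever on the -y side.
- anvil (a point): Centre of the top face of the round steel anvil (48 mm dia, 6 mm high) on the base plate, at gauge x = -25, y = 0, 24 mm above the table. It lies straight below the stop foot.
- stop: The sliding stop. Origin: centre of the flat underside of its foot (steel disc 32 mm dia), axes as the gauge's; 225 mm above the table when topmost, 85 when lowest. An arm (24 mm wide, top 24 mm above the underside) runs from the foot back to the carriage on the columns (34 mm high, y from +50 to -108 mm). It slides straight up and down and stays where it is left.
- stop_press (a point): Centre of the top of the black thumb button (26 mm dia, 14 mm high) over the foot, 38 mm above its underside; press it or pinch it to lower the stop: 2 to 3 N moves it down, about 10 N lifts it. Nothing is straight above; the front of the bridge bar is 55 mm behind (gauge +x).
- clamp (a joint): Angle of the clamp lever, rad: 0 is open (lever points to the gauge's -y), it turns clockwise seen from above towards the gauge's -x (towards the robot), 1.5 is fully home against its end stop: locked. It turns about a vertical axis, stays where it is left and needs about 2 N at its knob.
- clamp_knob (a point): Centre of the upright black knob at the end of the clamp lever: a round post 18 mm dia, 26 mm of it standing clear above the flat lever (the knob's top is 15 mm above this point, the lever's upper face 11 mm below it). 70 mm from the pivot.
- clamp_pivot (a point): Point on the lever's vertical axis at the height of clamp_knob; at gauge x = +30, y = -85 mm. It moves down with the carriage. The carriage's top is 25 mm below it.
- roll: The sample: the tallest of three upright paper-wrapped coin rolls, a cylinder 28 mm dia, 80 mm high, 0.27 to 0.42 kg, origin at the centre of its underside.
- roll_top (a point): Centre of the sample roll's top face, 80 mm above its origin.
- roll_short: A lower paper coin roll, 28 mm dia, 50 mm high, standing on the desk; leave it. Origin at the centre of its underside.
- roll_fat: A thicker and lower paper coin roll, 36 mm dia, 56 mm high, standing on the desk; leave it. Origin at the centre of its underside. The three rolls stand in a row about 130 mm apart, in any order.
There are look-alikes about, which are no part of the job. Leave any black or green look-alike of the roll alone.

How it is judged:
By the outcome, as a careful person would: the job done as asked, in the order asked, and still so for the second after the job is handed in, with the robot touching nothing.
It also fails if it takes over 61 s, if anything falls off the work surface, if the arm or the gripper's body presses on something with over 40 N, if the wrist force passes 120 N, or if a joint passes its speed limit or range.

ROBOT

A 6-joint arm with a two-finger parallel gripper is mounted at the origin on the work surface. World frame = base frame: x ahead of the robot, y to its left, z up, the work surface at z = 0. Lengths are in m, angles in rad, forces in N, time in s.
With the tool pointing down it reaches from about 0.275 to 0.875 m from the base axis. Payload 12.5 kg.
Tool frame: the origin (TCP) lies midway between the tips of the shut fingers; the grasp point (between the pads) lies 19 mm behind it; z points along the fingers, y is the line along which they close (so a half turn about z gives the same grasp; the last joint's range is limited). The gripper opens to 85 mm and grips with 20 to 120 N. Pads are 22 mm wide; open, the fingers measure 114 mm over their backs; the gripper's body (76 mm by 85 mm) begins 54 mm behind the grasp point. The pads swing forward as they close: fully open they stand 13 mm farther back than shut.
Start: joints at [-1.31, 0.351, 1.652, -0, 1.139, -0.085], TCP at [0.186, -0.517, 0.231] pointing down, gripper open.
Joint ranges: [-2.75, 2.75], [-0.79, 2.1], [0.01, 2.65], [-1.57, 4.71], [0.07, 3.14], [-2.87, 2.87]. Speed limits (rad/s): [2.22, 2.22, 2.79, 3.14, 3.14, 3.14].

INTERFACE

Orientations are given as a rotation vector (axis times angle).
In Python, from plant import sense, snapshot, get_calibration, ticket, boxes_of, place_of gives the robot as it stands.
- The arm moves only by the shell command python3 -m inch 'ROWS' [FORCE]. ROWS is JSON, a list of rows, each a list of 7 numbers: the turn, a rotation vector about the tool's x, y, z in degrees, then the shift along the tool's x, y, z in cm, then the finger opening in cm, from 0 to 8.54. In form: [[ax, ay, az, tx, ty, tz, gripper], ...]. A call has 1 to 12 rows; each row is the pose to reach, as a shift and turn from the pose commanded when the call began, along the tool's axes at that moment; what a row does not reach only later rows make up. A row lasts 1/10 s, in which the tool goes at most 50 mm and 8.59 degrees, less where a joint would pass 70% of its speed; a pose out of reach is approached as far as the arm can. A call with a gripper value outside its range is refused whole. The fingers move at their own pace and stop on an object; FORCE is the grip in N (left out, the last holds). Time passes only in rows, so rows that repeat a pose let the fingers close. It gives the time, the measured TCP pose, the force, the opening and the grip force at its end, in the units of the state.
- sense(): the state, without advancing time (a new reading comes with each control period).
- snapshot(name): name is "side" or "top"; returns the picture (384x512x3 uint8, red, green, blue); there is no depth.
- get_calibration(name): a dict with "fx", "fy", "cx", "cy" (pixels), "T" (4x4, takes a point from camera to world coordinates). Camera axes: x right, y up, looking along -z (the intrinsics and any distortion apply to the point x, -y, -z); pixel columns grow to the right and rows downward; lengths in m; the calibration is good to about 2 mm. A picture is of the moment at which its call begins. get_calibration takes no time and is no camera call.
- ticket.close_job(): hands the job in; it is judged then, once.
Trained networks look in the newest picture that a camera, given by its name, has taken for a name from the list of things; names that differ only in an ending like _2 or _b are one class to them, and where a whole thing is asked for, a point or a joint stands for the part that bears it (a point fixed in the world has none). Each returns a list of dicts, best first, with "score" (0 to 1); they miss things now and then, are a little off and sometimes report something else, mostly with a low value. They report only what shows in the picture. A call takes as long as a camera call. They do not tell look-alikes from the thing itself.
- boxes_of(camera, query): "uv" ([column, row] in pixels, amid what is visible of it).
- place_of(camera, query): "uv" ([column, row] in pixels: a listed point, or the origin of a listed thing).
The state is a dict: "time_s": time; "joint_positions": joint angles; "joint_vel": joint speeds; "joint_efforts": joint torques, N m; "tool_pos": TCP position; "eef_rot": TCP orientation; "force": force on the tool from outside, world axes, zero at the start; "wrist_torque": the same for the moment, N m; "gripper_width": opening from 0.0 (shut) to 1.0 (fully open); "grip_force": force on a finger pad.
Only numpy, scipy, OpenCV 4.12 (cv2) and the standard library are available. Lean on these libraries where they do the work, as an engineer would, in place of code of your own. Each camera call takes 0.05 s, during which the arm holds its last target. There are 200 camera calls.

## Working session

There is one attempt and no reset: what is moved stays moved. The work goes in short steps, Python scripts to look and compute and a shell command to move; the robot and the scene stay as the last step left them, time stands still between calls to the robot, and variables do not carry over. Pictures are saved under pics/ and viewed, at most 10 in all, crops included, and the job is handed in when it is done.

```bash
ls; mkdir -p pics
cat > h.py <<'E'
import numpy as np, cv2
from scipy.spatial.transform import Rotation as R
from plant import sense, snapshot, get_calibration, ticket, boxes_of, place_of
def ray(cam,uv):
    c=get_calibration(cam);T=np.array(c["T"]);K=np.array([[c["fx"],0,c["cx"]],[0,c["fy"],c["cy"]],[0,0,1.]])
    d=np.array(c.get("dist",c.get("distortion",np.zeros(5))),float)
    p=cv2.undistortPoints(np.array([[uv]],float),K,d)[0,0]
    v=T[:3,:3]@np.array([p[0],-p[1],-1]);return T[:3,3],v/np.linalg.norm(v)
def atz(cam,uv,z):
    o,v=ray(cam,uv);return o+v*(z-o[2])/v[2]
def tri(a,ua,b,ub):
    o,v=ray(a,ua);p,w=ray(b,ub)
    s=np.linalg.lstsq(np.c_[v,-w],p-o,rcond=None)[0]
    A=o+v*s[0];B=p+w*s[1];return (A+B)/2,np.linalg.norm(A-B)
def tool(pt):
    "world target TCP -> shift in tool axes, cm"
    s=sense();return R.from_rotvec(s["eef_rot"]).inv().apply(np.array(pt)-s["tool_pos"])*100
E
python3 - <<'E'
from h import *
np.set_printoptions(precision=3,suppress=True)
ims=[]
for c in("side","top"):
    im=snapshot(c);cv2.imwrite(f"pics/{c}0.png",im[...,::-1]);k=get_calibration(c);print(c,{a:b for a,b in k.items() if a!="T"},np.array(k["T"]))
    for q in("gauge","anvil","stop","stop_press","clamp_knob","clamp_pivot","roll","roll_top","roll_short","roll_fat"):
        print(q,[(np.round(r["uv"],1).tolist(),round(r["score"],2)) for r in place_of(c,q)][:5])
s=sense();print(R.from_rotvec(s["eef_rot"]).as_matrix(),s["time_s"])
E
```

```text
pics
side {'fx': 402.98210281762647, 'fy': 402.98210281762647, 'cx': 251.88305913879296, 'cy': 185.18798769564916} [[-0.995  0.074 -0.069  0.486]
 [-0.099 -0.565  0.819  0.658]
 [ 0.022  0.822  0.569  0.69 ]
 [ 0.     0.     0.     1.   ]]
gauge [([222.6, 352.3], 0.94), ([197.2, 186.8], 0.61), ([234.1, 248.6], 0.2)]
anvil [([234.0, 343.5], 0.81)]
stop [([236.0, 267.5], 0.78), ([279.1, 206.1], 0.54)]
stop_press [([232.7, 249.6], 0.74)]
clamp_knob [([196.6, 184.0], 0.84)]
clamp_pivot [([193.5, 208.9], 0.71)]
roll [([309.3, 224.1], 0.77), ([307.8, 198.0], 0.75), ([277.8, 209.0], 0.66), ([199.3, 185.2], 0.22)]
roll_top [([279.2, 182.0], 0.8), ([313.6, 199.3], 0.66)]
roll_short [([273.9, 184.6], 0.74)]
roll_fat [([267.4, 236.7], 0.53), ([276.9, 183.5], 0.38)]
top {'fx': 399.6282554977474, 'fy': 399.6282554977474, 'cx': 258.5118281715301, 'cy': 188.3124249602779} [[ 0.027  0.998 -0.06   0.521]
 [-1.     0.027 -0.001 -0.06 ]
 [ 0.001  0.06   0.998  0.98 ]
 [ 0.     0.     0.     1.   ]]
gauge [([143.9, 187.4], 0.76), ([374.9, 218.3], 0.43)]
anvil [([145.0, 197.6], 0.59)]
stop [([116.2, 197.8], 0.57)]
stop_press [([112.2, 191.9], 0.7), ([333.3, 228.3], 0.64)]
clamp_knob [([187.6, 147.9], 0.78)]
clamp_pivot [([144.9, 147.6], 0.96)]
roll [([328.7, 226.7], 0.67), ([304.4, 262.8], 0.57), ([354.7, 266.4], 0.52)]
roll_top [([308.9, 267.1], 0.73), ([335.9, 228.9], 0.67), ([362.0, 272.8], 0.53)]
roll_short [([375.6, 218.8], 0.53), ([274.0, 215.7], 0.49)]
roll_fat [([274.6, 216.9], 0.62)]
[[ 0.941  0.339 -0.   ]
 [ 0.339 -0.941  0.   ]
 [ 0.    -0.    -1.   ]] 1.1
```

```bash
python3 -c "
import cv2,numpy as np
a=cv2.imread('pics/side0.png');b=cv2.imread('pics/top0.png')
cv2.imwrite('pics/s1.png',cv2.resize(a,(800,600)));cv2.imwrite('pics/t1.png',cv2.resize(b,(800,600)))"
```

```text
(no output)
```

View pics/s1.png

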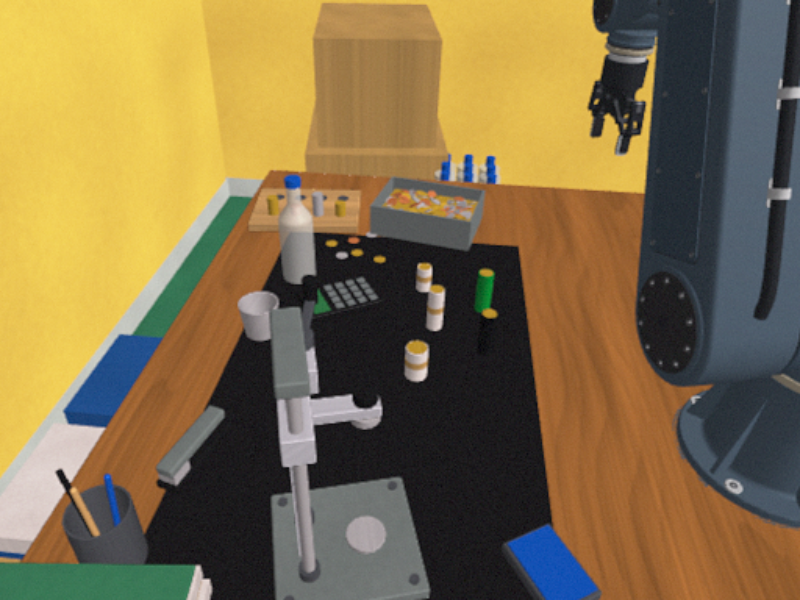

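View pics/t1.png

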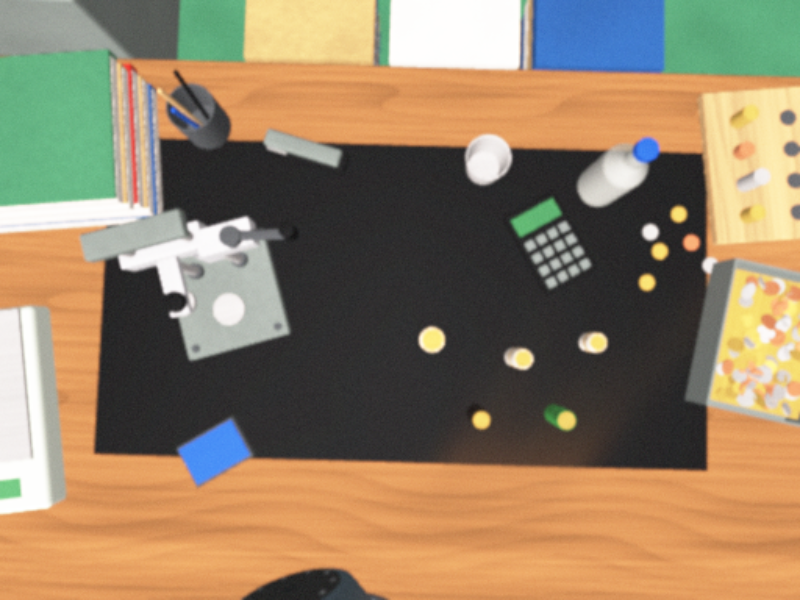

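The side picture shows the tall roll at raw pixel (279,196), with the short roll behind it and the fat one in front. The green and black look-alikes stand nearer the robot. In the top view the sample's top is at about (335,229), the fat roll is at (276,217), the short one is at (380,219), and the gauge is at the left with its anvil at (146,198).

```bash
cat > fit.py <<'E'
from h import *
from scipy.optimize import least_squares
def proj(cam,P):
    c=get_calibration(cam);T=np.linalg.inv(np.array(c["T"]));p=T[:3,:3]@P+T[:3,3]
    return np.array([c["cx"]-c["fx"]*p[0]/p[2],c["cy"]+c["fy"]*p[1]/p[2]])
def G(x,p): 
    c,s=np.cos(x[2]),np.sin(x[2]);return np.array([x[0]+c*p[0]-s*p[1],x[1]+s*p[0]+c*p[1],p[2]])
# stop underside 0.225: press 0.263 ; pivot rel?
def model(x):
    h=x[3];k=x[4]
    return dict(gauge=(0,0,0),anvil=(-.025,0,.024),stop=(-.025,0,h),stop_press=(-.025,0,h+.038),clamp_pivot=(.03,-.085,k),clamp_knob=(.03,-.155,k))
obs=dict(side=dict(gauge=(222.6,352.3),anvil=(234,343.5),stop=(236,267.5),stop_press=(232.7,249.6),clamp_pivot=(193.5,208.9),clamp_knob=(196.6,184)),
top=dict(gauge=(143.9,187.4),anvil=(145,197.6),stop=(116.2,197.8),stop_press=(112.2,191.9),clamp_pivot=(144.9,147.6),clamp_knob=(187.6,147.9)))
def res(x): return np.concatenate([proj(c,G(x,model(x)[n]))-u for c in obs for n,u in obs[c].items()])
if __name__=="__main__":
    np.set_printoptions(precision=4,suppress=True)
    r=least_squares(res,[.5,.2,1.3,.225,.27],loss="soft_l1",f_scale=2);print(r.x,np.degrees(r.x[2]));print(res(r.x).reshape(-1,2).round(1).tolist())
    for n,p in model(r.x).items():print(n,G(r.x,p))
    print(tri("side",(279.2,182),"top",(335.9,228.9)),tri("side",(277.8,209),"top",(328.7,226.7)))
    for n,(u,z) in dict(sample=((335,229),.08),fat=((276,217.5),.056),short=((381.5,219.5),.05),black=((308,268),.08),green=((362,269),.08)).items():print(n,atz("top",u,z))
    print(tri("side",(313.6,199.3),"top",(308.9,267.1)))
E
python3 fit.py
```

```text
[0.5731 0.2176 0.22   0.2184 0.2756] 12.605491712948847
[[-1.5, -1.8], [0.3, -1.9], [-2.1, 0.3], [1.1, 0.7], [2.9, -0.6], [-0.5, 0.4], [1.8, 0.7], [-0.3, 0.1], [-0.4, -3.8], [-3.8, 1.2], [1.4, 5.4], [-2.5, -2.4]]
gauge [0.5731 0.2176 0.    ]
anvil [0.5487 0.2122 0.024 ]
stop [0.5487 0.2122 0.2184]
stop_press [0.5487 0.2122 0.2564]
clamp_pivot [0.6209 0.1412 0.2756]
clamp_knob [0.6362 0.0729 0.2756]
(array([ 0.4887, -0.234 ,  0.0866]), np.float64(0.0005676627019058725)) (array([ 0.4887, -0.2341, -0.0047]), np.float64(0.0037642459704854874))
sample [ 0.4884 -0.2332  0.08  ]
fat [ 0.5103 -0.1014  0.056 ]
short [ 0.5122 -0.3466  0.05  ]
black [ 0.4003 -0.1744  0.08  ]
green [ 0.4013 -0.2948  0.08  ]
(array([ 0.4002, -0.1764,  0.0802]), np.float64(0.004289099136696822))
```

```bash
python3 -c "
import cv2
b=cv2.imread('pics/top0.png')[120:240,40:200];a=cv2.imread('pics/side0.png')[290:384,160:285]
cv2.imwrite('pics/tc.png',cv2.resize(b,None,fx=5,fy=5,interpolation=cv2.INTER_CUBIC));cv2.imwrite('pics/sc.png',cv2.resize(a,None,fx=6,fy=6,interpolation=cv2.INTER_CUBIC))"
```

```text
(no output)
```

View pics/tc.png

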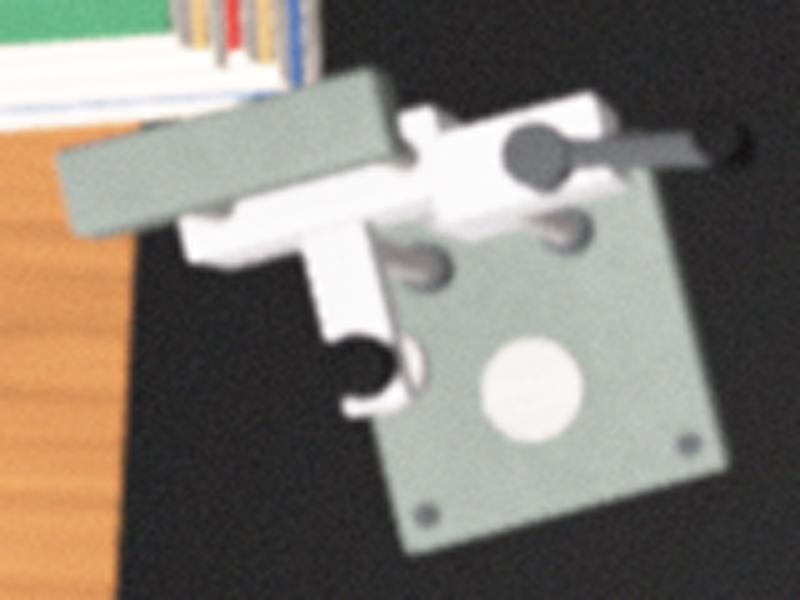

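View pics/sc.png

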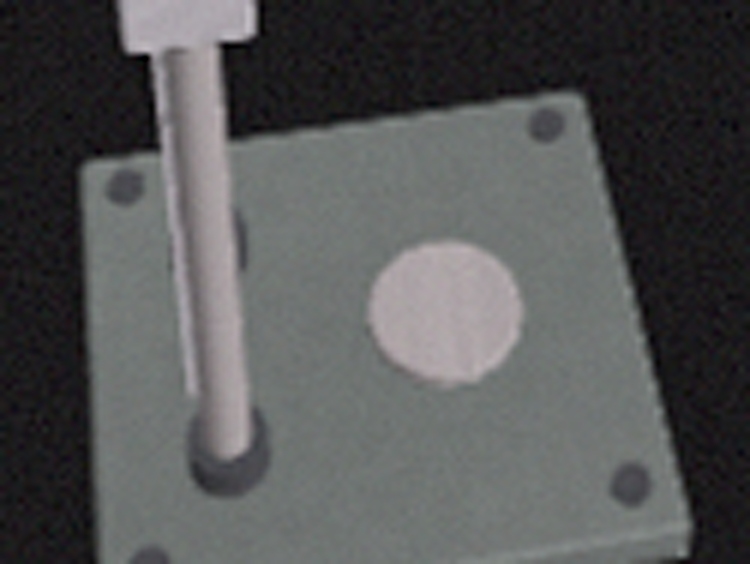

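The top crop shows the anvil centre at raw (146.4,197.6), the front plate corners at (121.8,230.6) and (185.4,213.4), and the knob at about (185,148). The side crop shows the anvil at (234.5,341.5).

```bash
cat > fit2.py <<'E'
from fit import *
import fit
def m2(x):
    d=model(x);d["c1"]=(-.085,.08,.018);d["c2"]=(-.085,-.08,.018);d["c3"]=(.085,-.08,.018);return d
obs["top"].update(anvil=(146.4,197.6),c1=(121.8,230.6),c2=(185.4,213.4));del obs["top"]["gauge"],obs["top"]["stop"],obs["side"]["gauge"]
obs["side"].update(anvil=(234.5,341.5),c2=(257.0,305.3),c3=(174,317))
def res2(x): return np.concatenate([proj(c,G(x,m2(x)[n]))-u for c in obs for n,u in obs[c].items()])
def go():
    return least_squares(res2,[.57,.22,.22,.225,.27],loss="soft_l1",f_scale=1).x
E
cat > mv.py <<'E'
from h import *
def target(az,e,grasp,g=.019):
    "az deg, e deg below horizontal -> rotvec deg + shift cm"
    a,e=np.radians([az,e]);z=np.array([np.cos(e)*np.cos(a),np.cos(e)*np.sin(a),-np.sin(e)])
    y=np.array([np.sin(a),-np.cos(a),0]);M=np.c_[np.cross(y,z),y,z]
    s=sense();R0=R.from_rotvec(s["eef_rot"])
    rv=(R0.inv()*R.from_matrix(M)).as_rotvec(degrees=True)
    t=R0.inv().apply(np.array(grasp)+g*z-s["tool_pos"])*100
    print(np.round(rv,2),np.round(t,2),"ang",round(np.linalg.norm(rv),1),"dist",round(np.linalg.norm(t),1))
E
python3 - <<'E'
from fit2 import *
x=go();print(x,np.degrees(x[2]));print(res2(x).reshape(-1,2).round(1).tolist())
for n,p in m2(x).items():print(n,G(x,p).round(4))
from mv import target
target(0,45,(.45,-.233,.19))
E
```

```text
[0.5732726  0.2151562  0.27250283 0.21540619 0.27522039] 15.613262320851293
[[-0.3, -1.7], [-2.1, -0.1], [1.1, 0.4], [0.4, -0.6], [-4.9, 0.6], [0.9, -1.8], [0.0, -2.8], [-0.1, -0.0], [-1.1, 1.0], [1.5, 3.1], [-2.9, -6.7], [-1.6, -0.6], [-0.3, 0.4]]
gauge [0.5733 0.2152 0.    ]
anvil [0.5492 0.2084 0.024 ]
stop [0.5492 0.2084 0.2154]
stop_press [0.5492 0.2084 0.2534]
clamp_pivot [0.625  0.1414 0.2752]
clamp_knob [0.6439 0.0739 0.2752]
c1 [0.4699 0.2693 0.018 ]
c2 [0.5129 0.1152 0.018 ]
c3 [0.6767 0.161  0.018 ]
[-7.78 44.54 18.78] [ 35.7  -17.37   5.47] ang 49.0 dist 40.1
```

```bash
python3 -m inch '[[-7.8,44.5,18.8,35.7,-17.4,5.5,5.5],[-7.8,44.5,18.8,35.7,-17.4,5.5,5.5],[-7.8,44.5,18.8,35.7,-17.4,5.5,5.5],[-7.8,44.5,18.8,35.7,-17.4,5.5,5.5],[-7.8,44.5,18.8,35.7,-17.4,5.5,5.5],[-7.8,44.5,18.8,35.7,-17.4,5.5,5.5],[-7.8,44.5,18.8,35.7,-17.4,5.5,5.5],[-7.8,44.5,18.8,35.7,-17.4,5.5,5.5],[-7.8,44.5,18.8,35.7,-17.4,5.5,5.5],[-7.8,44.5,18.8,35.7,-17.4,5.5,5.5],[-7.8,44.5,18.8,35.7,-17.4,5.5,5.5],[-7.8,44.5,18.8,35.7,-17.4,5.5,5.5]]' 40
python3 - <<'E'
from mv import *
s=sense();print(R.from_rotvec(s["eef_rot"]).as_matrix().round(3),s["joint_positions"])
target(0,45,(.45,-.2335,.19))
target(0,45,(.4885,-.2335,.19))
target(0,45,(.4885,-.2335,.052))
print(atz("side",(234.5,341.5),.024),atz("top",(146.4,197.6),.024))
for q in("roll_top","roll","roll_short","roll_fat"):
  for c in("side","top"):
    if q=="roll_top":cv2.imwrite(f"pics/{c}2.png",snapshot(c)[...,::-1])
    print(q,c,[(np.round(r["uv"],1).tolist(),round(r["score"],2)) for r in place_of(c,q)][:4])
E
```

```text
time_s: 2.3
tool_pos: [0.463, -0.2336, 0.1765]
eef_rot: [2.901, -0.002, 1.201]
force: [-0.8, -0.0, -1.0]
gripper_width: 0.645
grip_force: 0.0
[[ 0.707 -0.002  0.707]
 [-0.001 -1.    -0.002]
 [ 0.707  0.001 -0.707]] [-0.8310632   0.2428309   2.22609128  1.44268472  0.55302553 -0.50801592]
[ 0.1   0.02 -0.03] [ 0.03 -0.01  0.03] ang 0.1 dist 0.0
[ 0.1   0.02 -0.03] [ 2.76 -0.02  2.75] ang 0.1 dist 3.9
[ 0.1   0.02 -0.03] [-7.   -0.03 12.51] ang 0.1 dist 14.3
[0.54825315 0.21188445 0.024     ] [0.54908247 0.20823134 0.024     ]
roll_top side [([310.9, 172.4], 0.7), ([313.3, 198.1], 0.61), ([278.0, 183.8], 0.53)]
roll_top top [([332.8, 230.5], 0.62), ([360.7, 271.6], 0.59), ([309.2, 265.0], 0.51)]
roll side [([311.8, 223.7], 0.8), ([306.9, 199.1], 0.79), ([276.7, 206.9], 0.74)]
roll top [([331.2, 229.1], 0.7), ([302.9, 265.2], 0.51), ([355.0, 264.7], 0.47)]
roll_short side [([272.0, 184.3], 0.45)]
roll_short top [([377.8, 219.8], 0.59)]
roll_fat side [([265.5, 238.3], 0.66)]
roll_fat top []
```

```bash
python3 - <<'E'
from h import *
print(tri("side",(278.5,183),"top",(334.5,229.5)),tri("side",(277.2,208),"top",(330,228)))
print(atz("side",(278.5,183),.08),atz("side",(277.2,208),0),atz("top",(334.5,229.5),.08),atz("top",(330,228),0))
E
python3 -m inch '[[0,0,0,2.7,0,2.7,5.5],[0,0,0,0.2,0,5.2,5.5],[0,0,0,-2.8,0,8.2,5.5],[0,0,0,-4.8,0,10.2,5.5],[0,0,0,-5.8,0,11.2,5.5],[0,0,0,-5.8,0,11.2,5.5]]'
```

```text
(array([ 0.48877585, -0.23107077,  0.08533216]), np.float64(0.0025491316515839795)) (array([ 0.48809574, -0.23699053, -0.00344684]), np.float64(0.0011676448546788158))
[ 0.49008413 -0.23878594  0.08      ] [ 0.4886651  -0.23248979  0.        ] [ 0.48729979 -0.2321452   0.08      ] [ 0.48763032 -0.23639479  0.        ]
time_s: 3.4
tool_pos: [0.5008, -0.2322, 0.054]
eef_rot: [-2.903, 0.002, -1.197]
force: [0.0, 0.1, 0.6]
gripper_width: 0.644
grip_force: 0.0
```

```bash
python3 -m inch '[[0,0,0,-0.5,0.1,0.5,5.5],[0,0,0,-1.0,0.15,1.0,5.5],[0,0,0,-1.0,0.15,1.0,5.5],[0,0,0,-1.0,0.15,1.0,2],[0,0,0,-1.0,0.15,1.0,2],[0,0,0,-1.0,0.15,1.0,2],[0,0,0,-1.0,0.15,1.0,2],[0,0,0,-1.0,0.15,1.0,2],[0,0,0,-1.0,0.15,1.0,2],[0,0,0,-1.0,0.15,1.0,2]]' 40
python3 - <<'E'
from h import *
a=snapshot("side")[130:280,220:370];b=snapshot("top")[170:290,250:400]
cv2.imwrite("pics/g.png",np.hstack([cv2.resize(a,(400,400)),cv2.resize(b,(400,400))])[...,::-1])
E
```

```text
time_s: 4.4
tool_pos: [0.5017, -0.2344, 0.0423]
eef_rot: [2.902, -0.0, 1.203]
force: [-0.8, 0.4, 5.7]
gripper_width: 0.319
grip_force: 39.2
```

View pics/g.png

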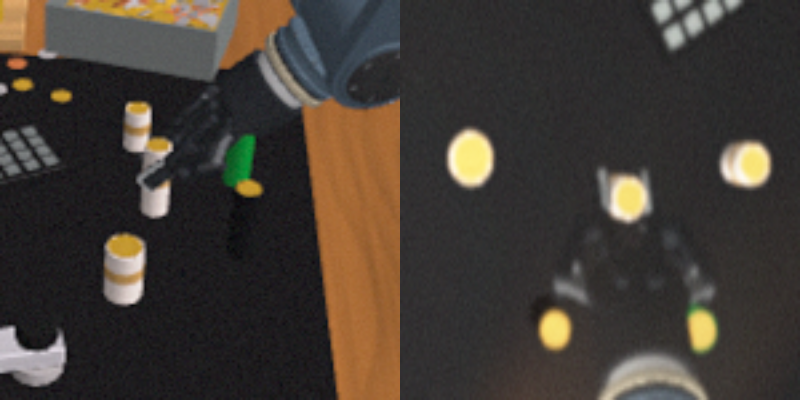

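The roll is held upright between the pads, and the short and fat rolls are untouched at left and right. I'll lift it next.

```bash
python3 -m inch '[[0,0,0,1.5,0,-1.5,2],[0,0,0,3.5,0,-3.5,2],[0,0,0,5.5,0,-5.5,2],[0,0,0,6.4,0,-6.4,2],[0,0,0,6.4,0,-6.4,2]]' 60
python3 - <<'E'
from mv import *
f=np.array([np.cos(np.radians(13)),np.sin(np.radians(13)),0])
A=np.array([.5487,.210,0])
target(13,45,A-.13*f+.0135*f+[0,0,.132],0)
E
```

```text
time_s: 5.0
tool_pos: [0.5017, -0.2345, 0.1337]
eef_rot: [2.9, 0.001, 1.202]
force: [-0.4, 0.5, -2.7]
gripper_width: 0.313
grip_force: 58.8
[ 9.3  -0.02 -9.11] [ -4.76 -41.83  -4.66] ang 13.0 dist 42.4
```

```bash
python3 -m inch '[[0.8,0,-0.8,-0.3,-3,-0.3,2],[1.5,0,-1.5,-0.7,-7,-0.7,2],[2.5,0,-2.5,-1.2,-11.5,-1.2,2],[3.5,0,-3.5,-1.8,-16,-1.8,2],[4.5,0,-4.5,-2.3,-20.5,-2.3,2],[5.5,0,-5.4,-2.8,-25,-2.8,2],[6.5,0,-6.4,-3.3,-29.5,-3.3,2],[7.5,0,-7.3,-3.8,-34,-3.8,2],[8.4,0,-8.2,-4.4,-38,-4.3,2],[9,0,-8.8,-4.7,-41,-4.6,2],[9.3,0,-9.1,-4.8,-41.8,-4.7,2],[9.3,0,-9.1,-4.8,-41.8,-4.7,2]]'
python3 - <<'E'
from mv import *
f=np.array([np.cos(np.radians(13)),np.sin(np.radians(13)),0])
A=np.array([.5487,.210,0])
for d,z in((-.06,.087),(0,.087),(0,.069),(0,.066)):target(13,45,A+d*f+.0135*f+[0,0,z],0)
E
```

```text
time_s: 6.2
tool_pos: [0.4331, 0.185, 0.1301]
eef_rot: [-2.807, -0.323, -1.156]
force: [0.2, 0.5, -3.5]
gripper_width: 0.311
grip_force: 59.4
[-0.17  0.24  0.06] [2.05 0.19 8.11] ang 0.3 dist 8.4
[-0.17  0.24  0.06] [ 6.31  0.21 12.34] ang 0.3 dist 13.9
[-0.17  0.24  0.06] [ 5.05  0.21 13.62] ang 0.3 dist 14.5
[-0.17  0.24  0.06] [ 4.84  0.21 13.83] ang 0.3 dist 14.7
```

```bash
python3 -m inch '[[0,0,0,0.5,0.1,2,2],[0,0,0,1.2,0.2,5,2],[0,0,0,2,0.2,8.1,2],[0,0,0,3.4,0.2,9.5,2],[0,0,0,5,0.2,11,2],[0,0,0,5.9,0.2,12,2],[0,0,0,6.3,0.2,12.3,2],[0,0,0,6.3,0.2,12.3,2]]'
python3 - <<'E'
from mv import *
f=np.array([np.cos(np.radians(13)),np.sin(np.radians(13)),0])
A=np.array([.5487,.210,0])
target(13,45,A+.0135*f+[0,0,.068],0)
a=snapshot("side")[230:384,140:345];b=snapshot("top")[120:270,60:260]
cv2.imwrite("pics/p.png",np.hstack([cv2.resize(a,None,fx=400/205,fy=400/205)[:293],cv2.resize(b,(400,293))])[...,::-1])
for q in("roll","roll_top","anvil"):
  for c in("side","top"):
    print(q,c,[(np.round(r["uv"],1).tolist(),round(r["score"],2)) for r in place_of(c,q)][:4])
E
```

```text
time_s: 7.0
tool_pos: [0.5629, 0.2104, 0.0883]
eef_rot: [-2.808, -0.317, -1.159]
force: [-0.3, -0.4, -3.1]
gripper_width: 0.311
grip_force: 59.4
[-0.02  0.12 -0.14] [-1.47 -0.27  1.41] ang 0.2 dist 2.1
roll side [([236.1, 333.5], 0.81), ([306.8, 196.1], 0.76), ([312.1, 223.0], 0.61)]
roll top [([145.9, 195.5], 0.73), ([133.9, 196.5], 0.64), ([356.3, 264.7], 0.6), ([303.4, 263.4], 0.58)]
roll_top side [([232.9, 304.7], 0.71), ([315.0, 175.5], 0.5), ([315.6, 200.1], 0.38)]
roll_top top [([363.3, 271.7], 0.79), ([136.4, 199.0], 0.73), ([305.4, 269.2], 0.43)]
anvil side [([231.3, 343.2], 0.79)]
anvil top [([143.1, 197.7], 0.69), ([187.7, 149.2], 0.36)]
```

View pics/p.png

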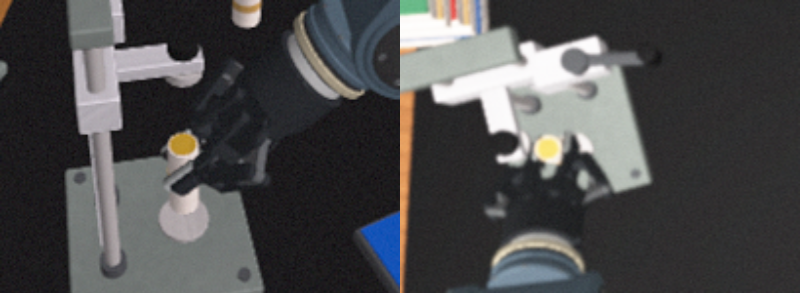

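The roll hovers over the anvil: its top is at side (233.8,304.3) and top (134,196.3). The hand is clear of the stop.

Run:
```python
from h import *
for u in ((134,196.3),(136.4,199)):print(atz("top",u,.126))
print(atz("side",(233.8,304.3),.126),atz("side",(232.9,304.7),.126),atz("side",(236.1,333.5),.046))
print("anvil",atz("top",(146.4,197.6),.024),atz("side",(234.5,341.5),.024),tri("side",(233.5,304.5),"top",(135,197.3)))
```

```text
[0.54818099 0.20620634 0.126     ]
[0.54255169 0.20081893 0.126     ]
[0.54957857 0.20899126 0.126     ] [0.55099826 0.21000949 0.126     ] [0.54550123 0.2099579  0.046     ]
anvil [0.54908247 0.20823134 0.024     ] [0.54825315 0.21188445 0.024     ] (array([0.54839994, 0.20563546, 0.12127347]), np.float64(0.004333300410072497))
```

```bash
python3 -m inch '[[0,0,0,-0.3,-0.2,0.2,2],[0,0,0,-0.8,-0.25,0.7,2],[0,0,0,-1.2,-0.27,1.1,2],[0,0,0,-1.4,-0.27,1.35,2],[0,0,0,-1.47,-0.27,1.41,2],[0,0,0,-1.47,-0.27,1.41,2]]'
python3 -m inch '[[0,0,0,-0.07,0,0.07,2],[0,0,0,-0.07,0,0.07,2]]'
```

```text
time_s: 8.0
tool_pos: [0.562, 0.214, 0.0685]
eef_rot: [-2.806, -0.318, -1.161]
force: [0.4, -0.2, -3.2]
gripper_width: 0.312
grip_force: 59.4
time_s: 8.2
tool_pos: [0.5621, 0.214, 0.0679]
eef_rot: [-2.806, -0.318, -1.161]
force: [-0.8, 0.6, -3.9]
gripper_width: 0.31
grip_force: 59.4
```

```bash
python3 -m inch '[[0,0,0,-0.07,0,0.07,2],[0,0,0,-0.07,0,0.07,2]]'; python3 -m inch '[[0,0,0,-0.07,0,0.07,2],[0,0,0,-0.07,0,0.07,2]]'
```

```text
time_s: 8.4
tool_pos: [0.562, 0.2141, 0.0668]
eef_rot: [-2.806, -0.318, -1.161]
force: [-0.2, -0.2, -3.2]
gripper_width: 0.315
grip_force: 59.4
time_s: 8.6
tool_pos: [0.5624, 0.2142, 0.0665]
eef_rot: [-2.804, -0.318, -1.164]
force: [-3.9, -1.1, 4.8]
gripper_width: 0.31
grip_force: 60.2
```

```bash
python3 -m inch '[[0,0,0,0,0,0,3.1],[0,0,0,0,0,0,3.6],[0,0,0,0,0,0,5],[0,0,0,0,0,0,5],[0,0,0,0,0,0,5]]'
python3 -m inch '[[0,0,0,0,0,-1,5],[0,0,0,0,0,-3,5],[0,0,0,0,0,-6,5],[0,0,0,0,0,-10,5],[0,0,0,0,0,-14,5],[0,0,0,0,0,-17,3],[0,0,0,0,0,-17,0],[0,0,0,0,0,-17,0]]'
python3 - <<'E'
from mv import *
a=snapshot("side")[200:384,140:345];b=snapshot("top")[120:270,60:260]
cv2.imwrite("pics/r.png",np.hstack([cv2.resize(a,None,fx=400/205,fy=400/205)[:350],cv2.resize(b,(400,350))])[...,::-1])
for q in("roll","roll_top","stop_press","anvil"):
  for c in("side","top"):
    print(q,c,[(np.round(r["uv"],1).tolist(),round(r["score"],2)) for r in place_of(c,q)][:3])
for z in (.30,.27):target(15.6,65,(.549,.210,z),0)
E
```

```text
time_s: 9.1
tool_pos: [0.562, 0.2141, 0.0658]
eef_rot: [-2.806, -0.318, -1.161]
force: [-0.7, 0.4, 0.5]
gripper_width: 0.583
grip_force: 0.0
time_s: 9.9
tool_pos: [0.4451, 0.1869, 0.1869]
eef_rot: [-2.804, -0.318, -1.164]
force: [0.4, -0.4, 0.4]
gripper_width: 0.077
grip_force: 0.0
roll side [([232.8, 342.1], 0.98), ([307.8, 199.9], 0.55), ([309.6, 224.9], 0.53)]
roll top [([147.6, 197.9], 0.64), ([354.7, 264.3], 0.64), ([302.7, 260.6], 0.44)]
roll_top side [([233.0, 315.8], 0.77), ([313.2, 174.0], 0.68), ([315.9, 200.7], 0.57)]
roll_top top [([362.8, 269.6], 0.74), ([132.6, 194.2], 0.57), ([306.7, 266.0], 0.56)]
stop_press side [([230.2, 249.2], 0.74)]
stop_press top [([110.2, 192.6], 0.73)]
anvil side [([232.7, 342.7], 0.8)]
anvil top [([146.0, 199.3], 0.64)]
[  1.4  -19.94  -2.23] [15.61  0.05 -0.57] ang 20.1 dist 15.6
[  1.4  -19.94  -2.23] [13.49  0.05  1.56] ang 20.1 dist 13.6
```

View pics/r.png

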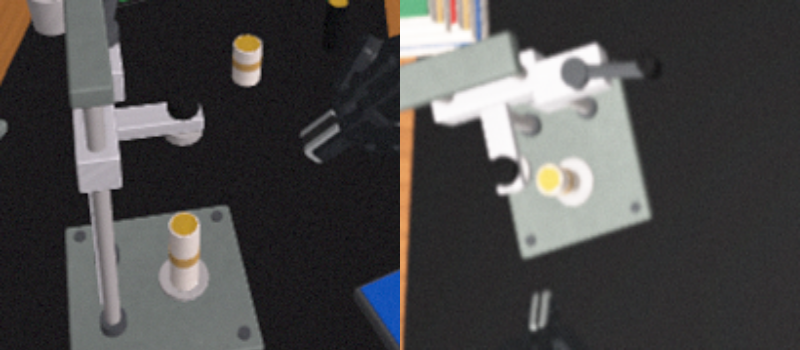

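The roll stands alone and centred on the anvil, base at crop (184,279), and the stop is clear above it. Next I raise the closed fingers and go over the button.

```bash
python3 -m inch '[[0,-4,0,2.5,0,-2.5,0],[0,-8,0,5.5,0,-5.5,0],[1,-14,-1,8.5,0,-8.5,0],[1.4,-19.9,-2.2,11,0,-5,0],[1.4,-19.9,-2.2,14,0,-2,0],[1.4,-19.9,-2.2,15.6,0,-0.6,0],[1.4,-19.9,-2.2,15.6,0,-0.6,0]]'
python3 - <<'E'
from mv import *
for c,us in dict(side=[(232.7,249.6),(230.2,249.2)],top=[(112.2,191.9),(110.2,192.6),(112.6,192.4)]).items():
    for u in us: print(c,atz(c,u,.263),atz(c,u,.253))
print(tri("side",(231.5,249.4),"top",(111.6,192.3)))
target(15.6,65,(.549,.210,.27),0)
E
```

```text
time_s: 11.1
tool_pos: [0.4203, 0.2594, 0.0913]
eef_rot: [-2.889, -0.296, -0.779]
force: [0.5, 0.1, -0.3]
gripper_width: -0.002
grip_force: 0.0
side [0.54955072 0.21765993 0.263     ] [0.55104122 0.20734119 0.253     ]
side [0.55341336 0.2172657  0.263     ] [0.55499439 0.20693772 0.253     ]
top [0.55071144 0.20295612 0.263     ] [0.5511219  0.20662591 0.253     ]
top [0.54935765 0.20648332 0.263     ] [0.54974923 0.21020231 0.253     ]
top [0.54983275 0.20219456 0.263     ] [0.55023096 0.20585372 0.253     ]
(array([0.55159914, 0.20763232, 0.25349717]), np.float64(0.0025171697406289498))
[-2.73 -5.78 -4.47] [ 19.24   6.27 -10.  ] ang 7.8 dist 22.6
```

Run:
```python
from mv import *
s=sense();print(np.round(s["joint_positions"],3),s["tool_pos"],np.round(s["joint_vel"],2),s["time_s"],s["force"])
print(R.from_rotvec(s["eef_rot"]).as_matrix().round(3))
```

```text
[ 0.497  0.355  2.25   4.711  0.072 -2.866] [0.42026274 0.25941402 0.09131846] [ 0.17  0.46 -0.07  0.   -0.    0.  ] 11.1 [ 0.51233223  0.08263211 -0.32988341]
[[ 0.847  0.223  0.482]
 [ 0.153 -0.972  0.18 ]
 [ 0.509 -0.079 -0.857]]
```

The arm ended up short of the target because the wrist ran through a singularity: j4, j5 and j6 are all at their limits. I'll fit a small kinematic model so I can unwind it along a joint path.

```bash
cat > kin.py <<'E'
from h import *
from scipy.optimize import least_squares
D=[([-1.31,.351,1.652,0,1.139,-.085],[.186,-.517,.231]),([-.8310632,.2428309,2.22609128,1.44268472,.55302553,-.50801592],[.463,-.2336,.1765]),([.497,.355,2.25,4.711,.072,-2.866],[.42026,.25941,.09132])]
def rot(q): return R.from_euler("ZYZYZ",[q[0],q[1]+q[2],q[3],q[4],q[5]])
def pos(q,g):
    h,a1,L2,a3,L3,d=g;Z=R.from_euler("Z",q[0])
    w=np.array([a1,0,h])+R.from_euler("Y",q[1]).apply([0,0,L2])+R.from_euler("Y",q[1]+q[2]).apply([a3,0,L3])
    return Z.apply(w)+rot(q).apply([0,0,d])
f=lambda g:np.concatenate([pos(q,g)-p for q,p in D]+[.01*(g-g0)])
g0=np.array([.4,0,.4,0,.4,.25]);g=least_squares(f,g0).x
E
python3 - <<'E'
from kin import *
print(g.round(3),[np.round(pos(q,g)-p,4) for q,p in D])
s=sense();q=D[2][0]
print((R.from_rotvec(s["eef_rot"]).inv()*rot(q)).as_matrix().round(3))
q=D[0][0];print(rot(q).as_matrix().round(3))
E
```

```text
Traceback (most recent call last):
  File "kin.py", line 10, in <module>
    g0=np.array([.4,0,.4,0,.4,.25]);g=least_squares(f,g0).x
                                      ~~~~~~~~~~~~~^^^^^^
  File "kin.py", line 9, in <lambda>
    f=lambda g:np.concatenate([pos(q,g)-p for q,p in D]+[.01*(g-g0)])
                               ~~~^^^^^
  File "kin.py", line 8, in pos
    return Z.apply(w)+rot(q).apply([0,0,d])
                      ~~~^^^
  File "kin.py", line 4, in rot
    def rot(q): return R.from_euler("ZYZYZ",[q[0],q[1]+q[2],q[3],q[4],q[5]])
                       ~~~~~~~~~~~~^^^^^^^^^^^^^^^^^^^^^^^^^^^^^^^^^^^^^^^^^
  File "scipy/spatial/transform/_rotation.pyx", line 1413, in scipy.spatial.transform._rotation.Rotation.from_euler
ValueError: Expected axis specification to be a non-empty string of upto 3 characters, got ZYZYZ
```

```bash
sed -i 's/^def rot.*/def rot(q): return R.from_euler("ZYZ",[q[0],q[1]+q[2],q[3]])*R.from_euler("YZ",[q[4],q[5]])/' kin.py
python3 - <<'E'
from kin import *
print(g.round(3),[np.round(pos(q,g)-p,4) for q,p in D])
s=sense();q=D[2][0]
print((R.from_rotvec(s["eef_rot"]).inv()*rot(q)).as_matrix().round(3))
q=D[0][0];print(rot(q).as_matrix().round(3))
E
```

```text
[ 0.362 -0.049  0.509  0.073  0.498  0.336] [array([-0.0449, -0.0118, -0.0017]), array([-0.0056, -0.0082,  0.007 ]), array([ 0.0228, -0.0465, -0.0053])]
[[ 0.001  1.     0.   ]
 [-1.     0.001  0.   ]
 [ 0.    -0.     1.   ]]
[[-0.339  0.941 -0.   ]
 [ 0.941  0.339  0.   ]
 [ 0.     0.    -1.   ]]
```

```bash
sed -i 's/^def rot.*/def rot(q): return R.from_euler("ZYZ",[q[0],q[1]+q[2],q[3]])*R.from_euler("YZ",[q[4],q[5]+np.pi\/2])/; s/h,a1,L2,a3,L3,d=g/h,a1,L2,a3,L3,d,b=g/; s/np.array(\[a1,0,h\])/np.array([a1,b,h])/; s/\.4,\.25\])/.4,.25,.047])/' kin.py
python3 - <<'E'
from kin import *
print(g.round(3),[np.round(pos(q,g)-p,4) for q,p in D])
E
```

```text
[0.263 0.001 0.483 0.04  0.438 0.265 0.047] [array([0.0001, 0.0001, 0.    ]), array([ 0.0001, -0.0001, -0.0001]), array([-0.    , -0.0002,  0.0001])]
```

```bash
cat >> kin.py <<'E'
def show(qs,grip=0):
    "rows along a joint path, relative to the current pose"
    s=sense();R0=R.from_rotvec(s["eef_rot"]);p0=s["tool_pos"]
    for q in qs:
        p=pos(q,g);rv=(R0.inv()*rot(q)).as_rotvec(degrees=True);t=R0.inv().apply(p-p0)*100
        print(np.r_[rv,t].round(1).tolist(),"  tcp",p.round(3))
def ik(p,az,e,q0):
    a,e=np.radians([az,e]);z=np.array([np.cos(e)*np.cos(a),np.cos(e)*np.sin(a),-np.sin(e)])
    y=np.array([np.sin(a),-np.cos(a),0]);M=R.from_matrix(np.c_[np.cross(y,z),y,z])
    lo=[-2.75,-.79,.01,-1.57,.07,-2.87];hi=[2.75,2.1,2.65,4.71,3.14,2.87]
    r=least_squares(lambda q:np.r_[(pos(q,g)-p)*5,(M.inv()*rot(q)).as_rotvec()],np.clip(q0,np.add(lo,.01),np.subtract(hi,.01)),bounds=(lo,hi));return r.x,r.cost
E
python3 - <<'E'
from kin import *
np.set_printoptions(suppress=True)
q=np.array(sense()["joint_positions"])
for az in(12,16,20):
  for e in (65,75):print(az,e,[ (a.round(2).tolist(),round(c,6)) for a,c in [ik([.549,.21,.30],az,e,[.3,.3,1.7,0,.9,0])]])
q1=q+[0,-.22,-.05,-.1,0.15,.1]
q2=q+[0,-.3,-.05,0,0,0];q2[3]=0;q2[4]=.35;q2[5]=0
show([q+(q1-q)*k/3 for k in (1,2,3)]+[q1+(q2-q1)*k/22 for k in range(1,10)])
E
```

```text
12 65 [([0.3, 0.17, 1.78, -0.06, 0.76, 1.7], np.float64(0.0))]
12 75 [([0.3, 0.24, 1.65, -0.03, 0.99, 1.67], np.float64(0.0))]
16 65 [([0.29, 0.17, 1.78, -0.01, 0.76, 1.58], np.float64(0.0))]
16 75 [([0.29, 0.24, 1.65, -0.0, 0.99, 1.58], np.float64(0.0))]
20 65 [([0.27, 0.17, 1.78, 0.05, 0.76, 1.47], np.float64(0.0))]
20 75 [([0.28, 0.24, 1.65, 0.02, 0.99, 1.49], np.float64(0.0))]
[-1.3, 5.9, 0.5, 4.3, 0.3, -2.6]   tcp [0.445 0.258 0.136]
[-2.5, 12.0, 1.3, 8.5, 0.8, -5.8]   tcp [0.467 0.255 0.183]
[-3.7, 18.3, 2.3, 12.5, 1.2, -9.4]   tcp [0.484 0.25  0.234]
[-3.6, 20.9, -2.3, 13.8, 0.8, -9.9]   tcp [0.491 0.255 0.245]
[-3.1, 23.4, -7.1, 14.9, 0.2, -10.5]   tcp [0.496 0.262 0.257]
[-2.4, 25.8, -11.8, 15.9, -0.7, -11.0]   tcp [0.5   0.271 0.267]
[-1.3, 27.9, -16.7, 16.7, -1.8, -11.6]   tcp [0.501 0.282 0.277]
[0.1, 29.8, -21.6, 17.2, -3.1, -12.1]   tcp [0.501 0.294 0.285]
[1.6, 31.3, -26.5, 17.5, -4.5, -12.6]   tcp [0.498 0.307 0.292]
[3.4, 32.5, -31.6, 17.5, -5.9, -13.0]   tcp [0.492 0.32  0.296]
[5.3, 33.2, -36.7, 17.2, -7.3, -13.3]   tcp [0.485 0.333 0.299]
[7.2, 33.4, -41.8, 16.6, -8.7, -13.6]   tcp [0.476 0.344 0.299]
```

Run:
```python
from kin import *
q=np.array(sense()["joint_positions"])
q1=q+[-.1,-.3,.15,-.1,0.2,.1]
q2=q+[-.2,-.45,.15,0,0,0];q2[3]=0;q2[4]=.4;q2[5]=1.6
show([q+(q1-q)*k/4 for k in (1,2,3,4)]+[q1+(q2-q1)*k/24 for k in range(1,9)])
```

```text
[-2.9, 3.1, 1.4, 1.0, 2.5, -2.6]   tcp [0.422 0.232 0.117]
[-5.8, 6.3, 2.9, 1.9, 5.0, -5.2]   tcp [0.422 0.204 0.141]
[-8.7, 9.5, 4.5, 2.5, 7.5, -7.8]   tcp [0.42  0.176 0.165]
[-11.7, 12.9, 6.1, 2.8, 9.9, -10.5]   tcp [0.416 0.148 0.188]
[-10.8, 16.1, 5.8, 4.4, 9.7, -10.9]   tcp [0.426 0.152 0.199]
[-9.5, 19.1, 5.4, 5.8, 9.2, -11.4]   tcp [0.435 0.158 0.211]
[-7.7, 21.8, 4.9, 7.1, 8.5, -11.9]   tcp [0.442 0.166 0.223]
[-5.4, 24.2, 4.4, 8.2, 7.6, -12.4]   tcp [0.447 0.176 0.233]
[-2.7, 26.1, 3.8, 9.2, 6.5, -12.8]   tcp [0.45  0.187 0.243]
[0.2, 27.5, 3.2, 9.8, 5.2, -13.3]   tcp [0.451 0.2   0.251]
[3.3, 28.3, 2.5, 10.2, 3.9, -13.7]   tcp [0.45  0.213 0.258]
[6.5, 28.5, 1.8, 10.4, 2.5, -14.0]   tcp [0.446 0.226 0.262]
```

```bash
python3 -m inch '[[-2.9,3.1,1.4,1,2.5,-2.6,0],[-5.8,6.3,2.9,1.9,5,-5.2,0],[-8.7,9.5,4.5,2.5,7.5,-7.8,0],[-11.7,12.9,6.1,2.8,9.9,-10.5,0],[-10.8,16.1,5.8,4.4,9.7,-10.9,0],[-9.5,19.1,5.4,5.8,9.2,-11.4,0],[-7.7,21.8,4.9,7.1,8.5,-11.9,0],[-5.4,24.2,4.4,8.2,7.6,-12.4,0],[-2.7,26.1,3.8,9.2,6.5,-12.8,0],[0.2,27.5,3.2,9.8,5.2,-13.3,0],[3.3,28.3,2.5,10.2,3.9,-13.7,0],[6.5,28.5,1.8,10.4,2.5,-14,0]]'
python3 - <<'E'
from kin import *
q=np.array(sense()["joint_positions"]);print(q.round(3))
q2=np.array([.297,-.095,2.4,0,.4,1.6])
n=12;show([q+(q2-q)*k/n for k in range(1,n+1)])
E
```

```text
time_s: 12.3
tool_pos: [0.4456, 0.2256, 0.2634]
eef_rot: [-2.477, -0.224, -1.379]
force: [-0.4, 0.1, -0.0]
gripper_width: -0.003
grip_force: 0.0
[ 0.363  0.005  2.399  3.065  0.315 -1.302]
[4.2, -0.8, 0.1, -0.2, -1.8, -0.1]   tcp [0.438 0.243 0.266]
[8.0, -2.7, 0.1, -0.9, -3.5, -0.5]   tcp [0.427 0.257 0.265]
[11.2, -5.6, 0.1, -2.0, -4.8, -1.1]   tcp [0.413 0.268 0.26 ]
[13.6, -9.2, -0.1, -3.5, -5.8, -1.7]   tcp [0.397 0.275 0.252]
[14.8, -13.5, -0.4, -5.3, -6.2, -2.4]   tcp [0.381 0.276 0.242]
[14.9, -18.0, -0.8, -7.1, -6.0, -3.2]   tcp [0.366 0.272 0.23 ]
[13.7, -22.5, -1.3, -8.9, -5.3, -4.0]   tcp [0.352 0.263 0.217]
[11.3, -26.7, -2.1, -10.6, -3.9, -4.8]   tcp [0.341 0.248 0.204]
[7.7, -30.3, -2.9, -11.9, -2.1, -5.5]   tcp [0.333 0.228 0.193]
[3.2, -32.9, -3.8, -12.8, 0.2, -6.1]   tcp [0.329 0.205 0.185]
[-2.1, -34.4, -4.9, -13.1, 2.7, -6.7]   tcp [0.33  0.179 0.18 ]
[-7.8, -34.6, -6.0, -12.8, 5.5, -7.2]   tcp [0.336 0.151 0.18 ]
```

```bash
python3 -m inch '[[4.2,-0.8,0.1,-0.2,-1.8,-0.1,0],[8,-2.7,0.1,-0.9,-3.5,-0.5,0],[11.2,-5.6,0.1,-2,-4.8,-1.1,0],[13.6,-9.2,-0.1,-3.5,-5.8,-1.7,0],[14.8,-13.5,-0.4,-5.3,-6.2,-2.4,0],[14.9,-18,-0.8,-7.1,-6,-3.2,0],[13.7,-22.5,-1.3,-8.9,-5.3,-4,0],[11.3,-26.7,-2.1,-10.6,-3.9,-4.8,0],[7.7,-30.3,-2.9,-11.9,-2.1,-5.5,0],[3.2,-32.9,-3.8,-12.8,0.2,-6.1,0],[-2.1,-34.4,-4.9,-13.1,2.7,-6.7,0],[-7.8,-34.6,-6,-12.8,5.5,-7.2,0]]'
python3 - <<'E'
from kin import *
from mv import target
q=np.array(sense()["joint_positions"]);print(q.round(3))
target(14,65,(.46,.187,.31),0);target(14,65,(.549,.21,.30),0)
for z in (.30,.2,.14):
  for e in(65,70): print(z,e,ik([.549,.21,z],14,e,q)[0].round(2))
E
```

```text
time_s: 13.5
tool_pos: [0.3326, 0.1716, 0.181]
eef_rot: [-2.836, -0.44, -0.654]
force: [-0.2, -1.1, -0.7]
gripper_width: -0.0
grip_force: 0.0
[ 0.241 -0.093  2.417  0.425  0.383  1.144]
[-8.74 -1.86  1.68] [17.16  1.15 -5.96] ang 9.1 dist 18.2
[-8.74 -1.86  1.68] [24.89  2.05 -0.98] ang 9.1 dist 25.0
0.3 65 [ 0.3   0.17  1.78 -0.03  0.76  1.64]
0.3 70 [ 0.29  0.2   1.72 -0.02  0.88  1.63]
0.2 65 [ 0.3   0.29  1.89 -0.04  0.52  1.66]
0.2 70 [ 0.29  0.32  1.83 -0.03  0.65  1.64]
0.14 65 [ 0.3   0.39  1.94 -0.06  0.38  1.67]
0.14 70 [ 0.29  0.41  1.88 -0.03  0.51  1.65]
```

Run:
```python
from mv import target
target(14,70,(.46,.187,.31),0);target(14,70,(.549,.21,.29),0)
```

```text
[-8.66 -6.85  2.06] [17.16  1.15 -5.96] ang 11.2 dist 18.2
[-8.66 -6.85  2.06] [24.44  2.17 -0.1 ] ang 11.2 dist 24.5
```

```bash
python3 -m inch '[[-2,-2,0.5,4,0.3,-2,0],[-5,-4,1,8.5,0.6,-4,0],[-7,-6,1.6,13,0.9,-5,0],[-8.7,-6.8,2.1,17.2,1.2,-6,0],[-8.7,-6.8,2.1,20,1.5,-4,0],[-8.7,-6.8,2.1,23,2,-1.5,0],[-8.7,-6.8,2.1,24.4,2.2,-0.1,0],[-8.7,-6.8,2.1,24.4,2.2,-0.1,0]]'
python3 - <<'E'
from mv import *
print(np.round(sense()["joint_positions"],2))
target(14,70,(.549,.21,.27),0);target(14,70,(.549,.21,.262),0)
print(R.from_rotvec(sense()["eef_rot"]).inv().apply([0,0,-1]).round(3))
a=snapshot("side")[180:384,140:345];b=snapshot("top")[120:270,60:260]
cv2.imwrite("pics/b.png",np.hstack([cv2.resize(a,(400,400)),cv2.resize(b,(400,400))])[...,::-1])
E
```

```text
time_s: 14.3
tool_pos: [0.55, 0.2107, 0.2889]
eef_rot: [-3.028, -0.371, -0.534]
force: [-0.4, -0.5, 0.6]
gripper_width: -0.004
grip_force: 0.0
[ 0.29  0.21  1.73 -0.02  0.85  1.63]
[-0.12 -0.02 -0.05] [-0.75  0.05  1.74] ang 0.1 dist 1.9
[-0.12 -0.02 -0.05] [-1.03  0.05  2.49] ang 0.1 dist 2.7
[-0.342  0.002  0.94 ]
```

View pics/b.png

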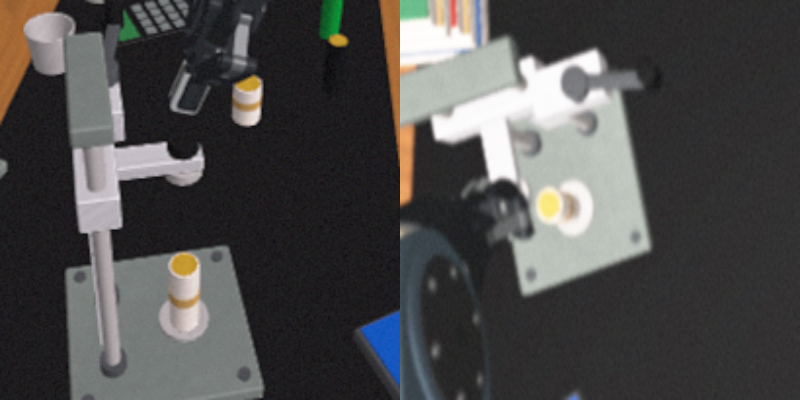

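The closed fingertips sit above the button, side crop (185,110) over (183,145). I'll go down and watch the force.

```bash
python3 -m inch '[[0,0,0,-0.34,0,0.94,0],[0,0,0,-0.68,0,1.88,0],[0,0,0,-0.68,0,1.88,0]]'; python3 -m inch '[[0,0,0,-0.17,0,0.47,0],[0,0,0,-0.34,0,0.94,0],[0,0,0,-0.34,0,0.94,0]]'
python3 -m inch '[[0,0,0,-0.17,0,0.47,0],[0,0,0,-0.34,0,0.94,0]]'; python3 -m inch '[[0,0,0,-0.17,0,0.47,0],[0,0,0,-0.34,0,0.94,0]]'
```

```text
time_s: 14.7
tool_pos: [0.5479, 0.2105, 0.2691]
eef_rot: [-3.028, -0.372, -0.534]
force: [0.2, -0.4, 0.0]
gripper_width: -0.001
grip_force: 0.0
time_s: 15.0
tool_pos: [0.5487, 0.2107, 0.26]
eef_rot: [-3.027, -0.371, -0.536]
force: [0.6, -0.6, 0.0]
gripper_width: -0.002
grip_force: 0.0
time_s: 15.2
tool_pos: [0.5493, 0.2109, 0.2509]
eef_rot: [-3.026, -0.371, -0.539]
force: [-0.8, -0.0, 3.4]
gripper_width: -0.002
grip_force: 1.5
time_s: 15.4
tool_pos: [0.5493, 0.2109, 0.2405]
eef_rot: [-3.026, -0.371, -0.539]
force: [-1.1, -0.1, 3.7]
gripper_width: 0.002
grip_force: 1.5
```

```bash
python3 -m inch '[[0,0,0,-0.27,0,0.75,0],[0,0,0,-0.55,0,1.5,0],[0,0,0,-0.82,0,2.26,0],[0,0,0,-1.09,0,3.0,0],[0,0,0,-1.37,0,3.76,0],[0,0,0,-1.64,0,4.5,0],[0,0,0,-1.91,0,5.26,0],[0,0,0,-2.19,0,6.0,0],[0,0,0,-2.4,0,6.6,0],[0,0,0,-2.6,0,7.15,0],[0,0,0,-2.74,0,7.5,0]]'
python3 -m inch '[[0,0,0,-0.1,0,0.28,0],[0,0,0,-0.1,0,0.28,0]]'
```

```text
time_s: 16.5
tool_pos: [0.5492, 0.2111, 0.1604]
eef_rot: [-3.027, -0.371, -0.538]
force: [0.3, -2.4, 2.2]
gripper_width: 0.001
grip_force: 1.4
time_s: 16.7
tool_pos: [0.549, 0.2112, 0.1575]
eef_rot: [-3.027, -0.371, -0.537]
force: [0.3, 0.4, 1.2]
gripper_width: 0.001
grip_force: 0.0
```

```bash
python3 -m inch '[[0,0,0,-0.1,0,0.28,0],[0,0,0,-0.14,0,0.38,0]]';  python3 -m inch '[[0,0,0,-0.1,0,0.28,0],[0,0,0,-0.1,0,0.28,0]]'; python3 -m inch '[[0,0,0,-0.07,0,0.19,0],[0,0,0,-0.07,0,0.19,0]]'
```

```text
time_s: 16.9
tool_pos: [0.5492, 0.2112, 0.1538]
eef_rot: [-3.026, -0.371, -0.538]
force: [-1.0, -0.7, 3.4]
gripper_width: -0.001
grip_force: 1.2
time_s: 17.1
tool_pos: [0.5492, 0.2112, 0.1506]
eef_rot: [-3.026, -0.371, -0.537]
force: [0.6, 0.3, 0.4]
gripper_width: -0.002
grip_force: 0.1
time_s: 17.3
tool_pos: [0.5492, 0.2112, 0.1487]
eef_rot: [-3.026, -0.371, -0.538]
force: [0.2, -0.1, 0.1]
gripper_width: 0.0
grip_force: 0.2
```

```bash
for i in 1 2 3; do :; done; python3 -m inch '[[0,0,0,-0.07,0,0.19,0],[0,0,0,-0.07,0,0.19,0]]'; python3 -m inch '[[0,0,0,-0.07,0,0.19,0],[0,0,0,-0.07,0,0.19,0]]'
```

```text
time_s: 17.5
tool_pos: [0.5492, 0.2112, 0.1467]
eef_rot: [-3.026, -0.371, -0.538]
force: [-0.5, -0.3, 0.7]
gripper_width: 0.002
grip_force: 0.3
time_s: 17.7
tool_pos: [0.5493, 0.2112, 0.1447]
eef_rot: [-3.026, -0.371, -0.538]
force: [-0.6, 0.7, 1.4]
gripper_width: -0.0
grip_force: 0.7
```

Run:
```python
from h import *
im=snapshot("side");cv2.imwrite("pics/side5.png",im[...,::-1]);cv2.imwrite("pics/c.png",cv2.resize(im[240:384,150:310],None,fx=4,fy=4,interpolation=cv2.INTER_CUBIC)[...,::-1])
```

```text
(no output)
```

View pics/c.png

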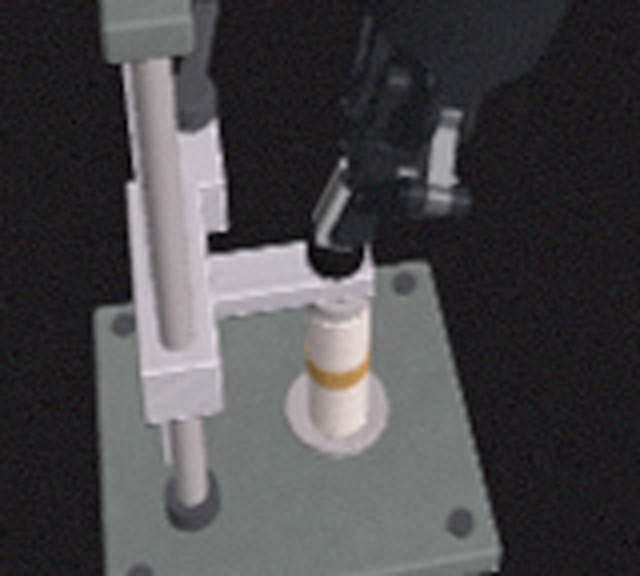

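The picture shows the foot almost on the roll top, at crop (337,305). I'll keep going in small steps.

```bash
python3 -m inch '[[0,0,0,-0.04,0,0.11,0],[0,0,0,-0.04,0,0.11,0]]'; python3 -m inch '[[0,0,0,-0.04,0,0.11,0],[0,0,0,-0.04,0,0.11,0]]'; python3 -m inch '[[0,0,0,-0.04,0,0.11,0],[0,0,0,-0.04,0,0.11,0]]'
```

```text
time_s: 17.95
tool_pos: [0.5494, 0.2112, 0.1444]
eef_rot: [-3.026, -0.371, -0.539]
force: [-5.6, -1.9, 10.4]
gripper_width: -0.004
grip_force: 5.2
time_s: 18.15
tool_pos: [0.5495, 0.2113, 0.1441]
eef_rot: [-3.026, -0.371, -0.54]
force: [-11.5, -3.5, 20.4]
gripper_width: 0.003
grip_force: 10.7
time_s: 18.35
tool_pos: [0.5496, 0.2113, 0.1439]
eef_rot: [-3.026, -0.371, -0.542]
force: [-19.3, -6.7, 33.2]
gripper_width: 0.0
grip_force: 16.5
```

```bash
python3 -m inch '[[0,0,0,0.04,0,-0.11,0],[0,0,0,0.14,0,-0.38,0],[0,0,0,0.5,0,-1.4,0],[0,0,0,1.4,0,-4,0],[0,0,0,2.4,0,-6.6,0],[0,0,0,2.7,0,-9.5,0],[0,0,0,2,0,-13,0],[0,0,0,1.5,0,-16,0],[0,0,0,1.5,0,-16,0]]'
python3 - <<'E'
from fit2 import *
for i in range(2):
  for c in("side","top"):
    im=snapshot(c);cv2.imwrite(f"pics/{c}6.png",im[...,::-1])
    for q in("clamp_knob","clamp_pivot","stop_press","roll"):
      print(c,q,[(np.round(r["uv"],1).tolist(),round(r["score"],2)) for r in place_of(c,q)][:2])
print(np.round(sense()["joint_positions"],2))
E
```

```text
time_s: 19.25
tool_pos: [0.5096, 0.201, 0.3009]
eef_rot: [-3.024, -0.371, -0.547]
force: [0.4, -0.3, -0.2]
gripper_width: -0.001
grip_force: 0.0
side clamp_knob [([200.1, 236.1], 0.6), ([232.6, 315.6], 0.31)]
side clamp_pivot [([200.7, 253.3], 0.59), ([201.9, 235.2], 0.58)]
side stop_press [([232.0, 301.4], 0.7)]
side roll [([310.2, 224.9], 0.79), ([235.2, 343.9], 0.69)]
top clamp_knob [([195.3, 158.5], 0.72)]
top clamp_pivot [([160.3, 157.7], 0.87)]
top stop_press [([129.2, 194.4], 0.95), ([198.1, 158.0], 0.68)]
top roll [([355.5, 264.3], 0.62), ([146.6, 198.1], 0.49)]
side clamp_knob [([198.9, 236.3], 0.64), ([220.5, 350.1], 0.33)]
side clamp_pivot [([195.3, 256.6], 0.72)]
side stop_press [([230.2, 297.5], 0.91)]
side roll [([310.9, 223.2], 0.81), ([235.1, 343.4], 0.73)]
top clamp_knob [([195.1, 158.1], 0.77)]
top clamp_pivot [([158.5, 158.6], 0.52)]
top stop_press [([132.1, 191.7], 0.6)]
top roll [([352.9, 262.6], 0.7), ([301.8, 261.6], 0.44)]
[ 0.3   0.13  1.82 -0.02  0.85  1.64]
```

Run:
```python
from fit2 import *
x=go();print("x",x.round(4))
print("knob",tri("side",(199.5,236.2),"top",(195.2,158.3)),"piv",tri("side",(195.3,256.6),"top",(159.4,158.1)))
for z in(.155,.16,.165):
  print(z,atz("top",(195.2,158.3),z),atz("side",(199.5,236.2),z),atz("top",(159.4,158.1),z),atz("side",(195.3,256.6),z))
print(G(x,(.03,-.085,.16)),G(x,(.03,-.155,.16)))
```

```text
x [0.5733 0.2152 0.2725 0.2154 0.2752]
knob (array([0.63295651, 0.07453902, 0.15261589]), np.float64(0.006102487730866215)) piv (array([0.62731901, 0.14507348, 0.16736167]), np.float64(0.0018342505844647185))
0.155 [0.62958758 0.07372326 0.155     ] [0.63541286 0.07699494 0.155     ] [0.62799985 0.14805286 0.155     ] [0.63162571 0.1328988  0.155     ]
0.16 [0.62893111 0.07291196 0.16      ] [0.63401521 0.08242758 0.16      ] [0.62735299 0.14679101 0.16      ] [0.63026348 0.13780866 0.16      ]
0.165 [0.62827463 0.07210066 0.165     ] [0.63261756 0.08786022 0.165     ] [0.62670614 0.14552915 0.165     ] [0.62890125 0.14271853 0.165     ]
[0.62504274 0.14136696 0.16      ] [0.64388273 0.07394994 0.16      ]
```

```bash
python3 -c "
import cv2,numpy as np
a=cv2.imread('pics/side6.png')[205:290,160:260];b=cv2.imread('pics/top6.png')[125:210,110:210]
cv2.imwrite('pics/k.png',np.hstack([cv2.resize(a,(400,340),interpolation=cv2.INTER_CUBIC),cv2.resize(b,(400,340),interpolation=cv2.INTER_CUBIC)]))"
```

```text
(no output)
```

View pics/k.png

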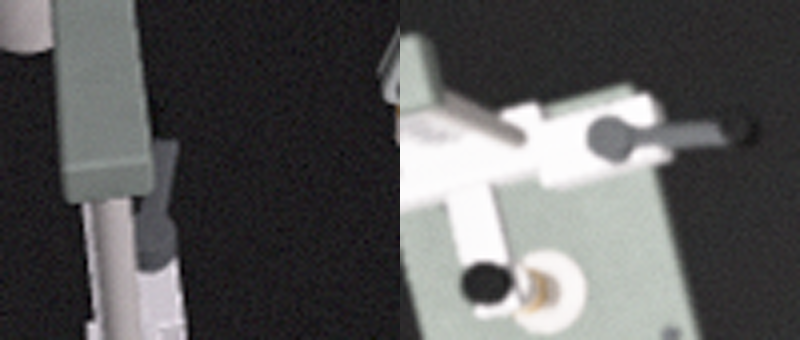

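The last crops show the lever pointing nearly along world -y, with the knob at raw top (195.2,157). The foot rests on the roll, which stands on the anvil. From here I work without pictures.

Run:
```python
from mv import *
from kin import ik
q=sense()["joint_positions"]
print(ik([.5,.06,.28],94,90,[.1,.2,1.7,0,1.2,0]),ik([.631,.075,.158],94,90,[.1,.2,1.7,0,1.2,0]),ik([.558,.124,.158],19,90,[.1,.2,1.7,0,1.2,1.4]))
target(94,90,(.5,.06,.28),0)
```

```text
(array([ 2.68770025e-02,  2.16332678e-01,  1.70745295e+00,  4.01793801e-10,
        1.21780703e+00, -4.29361684e-02]), np.float64(1.5585022677321815e-18)) (array([ 4.49955990e-02,  5.83902087e-01,  1.47931786e+00,  4.41568753e-14,
        1.07837271e+00, -2.48175711e-02]), np.float64(4.2807532140109435e-24)) (array([ 1.37157283e-01,  4.75545004e-01,  1.66160921e+00, -2.14009640e-17,
        1.00443844e+00,  1.37634105e+00]), np.float64(2.133662243841863e-30))
[ 13.95 -16.88 -79.12] [-4.63 13.44  0.04] ang 82.1 dist 14.2
```

```bash
python3 -m inch '[[1.4,-1.7,-7.9,-0.5,1.3,0,0],[2.8,-3.4,-15.8,-0.9,2.7,0,0],[4.2,-5.1,-23.7,-1.4,4,0,0],[5.6,-6.8,-31.6,-1.9,5.4,0,1],[7,-8.4,-39.5,-2.3,6.7,0,2],[8.4,-10.1,-47.5,-2.8,8.1,0,3],[9.8,-11.8,-55.4,-3.2,9.4,0,4],[11.2,-13.5,-63.3,-3.7,10.8,0,4],[12.6,-15.2,-71.2,-4.2,12.1,0,4],[14,-16.9,-79.1,-4.6,13.4,0,4],[14,-16.9,-79.1,-4.6,13.4,0,4],[14,-16.9,-79.1,-4.6,13.4,0,4]]' 40
python3 - <<'E'
from mv import *
print(np.round(sense()["joint_positions"],2))
target(94,90,(.631,.075,.22),0);target(94,90,(.631,.075,.175),0)
E
```

```text
time_s: 21.45
tool_pos: [0.5001, 0.0607, 0.2804]
eef_rot: [-2.147, -2.292, -0.001]
force: [-0.7, 1.4, 1.6]
gripper_width: 0.472
grip_force: 0.0
[ 0.03  0.22  1.71  0.    1.22 -0.04]
[-0.01 -0.07 -0.26] [ 0.56 13.16  6.04] ang 0.3 dist 14.5
[-0.01 -0.07 -0.26] [ 0.56 13.16 10.54] ang 0.3 dist 16.9
```

```bash
python3 -m inch '[[0,0,0,0.2,4,1,4],[0,0,0,0.4,8,2.5,4],[0,0,0,0.56,12,4,4],[0,0,0,0.56,13.2,6,4],[0,0,0,0.56,13.2,8,4],[0,0,0,0.56,13.2,9.5,4],[0,0,0,0.56,13.2,10.5,4],[0,0,0,0.56,13.2,10.5,4]]'
python3 -m inch '[[0,0,0,0,0,0.5,4],[0,0,0,0,0,1,4],[0,0,0,0,0,1.5,4],[0,0,0,0,0,1.5,4]]'
```

```text
time_s: 22.25
tool_pos: [0.6306, 0.0754, 0.1745]
eef_rot: [-2.143, -2.295, 0.002]
force: [0.2, -0.5, -0.4]
gripper_width: 0.467
grip_force: 0.0
time_s: 22.65
tool_pos: [0.6309, 0.0752, 0.1598]
eef_rot: [-2.142, -2.296, 0.001]
force: [-0.5, -0.2, -0.0]
gripper_width: 0.472
grip_force: 0.0
```

```bash
python3 -m inch '[[0,0,0,0,0,0,3],[0,0,0,0,0,0,2],[0,0,0,0,0,0,1.4],[0,0,0,0,0,0,1.4],[0,0,0,0,0,0,1.4],[0,0,0,0,0,0,1.4]]' 20
```

```text
time_s: 23.25
tool_pos: [0.6315, 0.0751, 0.1607]
eef_rot: [-2.143, -2.297, -0.0]
force: [0.0, -0.8, 2.2]
gripper_width: 0.198
grip_force: 20.7
```

```bash
cat > arc.py <<'E'
from h import *
import sys
def arc(P,K,angs):
    s=sense();R0=R.from_rotvec(s["eef_rot"]);P=np.array([*P,0]);r=np.array([*K,0])-P
    for a in angs:
        d=R.from_euler("z",-a,degrees=True).apply(r)-r;t=R0.inv().apply(d)*100
        print([0,0,a]+t.round(2).tolist(),(P+r+d)[:2].round(3))
E
python3 -c "
from arc import *
arc((.6258,.1435),(.6315,.075),range(6,67,6))"
```

```text
[0, 0, 6, 0.03, -0.72, 0.0] [0.624 0.075]
[0, 0, 12, 0.13, -1.43, 0.0] [0.617 0.075]
[0, 0, 18, 0.31, -2.13, 0.0] [0.61  0.077]
[0, 0, 24, 0.56, -2.8, 0.0] [0.603 0.079]
[0, 0, 30, 0.87, -3.45, 0.0] [0.596 0.081]
[0, 0, 36, 1.26, -4.06, 0.0] [0.59  0.085]
[0, 0, 42, 1.7, -4.62, 0.0] [0.584 0.089]
[0, 0, 48, 2.21, -5.14, 0.0] [0.579 0.093]
[0, 0, 54, 2.76, -5.6, 0.0] [0.574 0.099]
[0, 0, 60, 3.36, -6.0, 0.0] [0.569 0.104]
[0, 0, 66, 3.99, -6.33, 0.0] [0.566 0.11 ]
```

```bash
python3 -m inch '[[0,0,0,0,0,0,2.3],[0,0,6,0.03,-0.72,0,2.3],[0,0,12,0.13,-1.43,0,2.3],[0,0,18,0.31,-2.13,0,2.3],[0,0,24,0.56,-2.8,0,2.3],[0,0,30,0.87,-3.45,0,2.3],[0,0,36,1.26,-4.06,0,2.3],[0,0,42,1.7,-4.62,0,2.3],[0,0,48,2.21,-5.14,0,2.3],[0,0,54,2.76,-5.6,0,2.3],[0,0,60,3.36,-6,0,2.3],[0,0,60,3.36,-6,0,2.3]]'
python3 - <<'E'
from arc import *
for c in("side","top"):
    im=snapshot(c)
    for q in("clamp_knob","stop_press"):
      print(c,q,[(np.round(r["uv"],1).tolist(),round(r["score"],2)) for r in place_of(c,q)][:2])
p=sense()["tool_pos"];arc((.6258,.1435),p[:2],range(4,29,4))
E
```

```text
time_s: 24.45
tool_pos: [0.5686, 0.105, 0.1603]
eef_rot: [-3.004, -0.917, 0.002]
force: [-0.3, -0.5, 0.4]
gripper_width: 0.264
grip_force: 0.0
side clamp_knob [([228.3, 246.5], 0.74)]
side stop_press [([232.7, 297.2], 0.96), ([265.8, 240.6], 0.29)]
top clamp_knob []
top stop_press []
[0, 0, 4, 0.01, -0.48, 0.0] [0.567 0.108]
[0, 0, 8, 0.06, -0.96, 0.0] [0.564 0.113]
[0, 0, 12, 0.14, -1.43, 0.0] [0.562 0.117]
[0, 0, 16, 0.25, -1.9, 0.0] [0.561 0.121]
[0, 0, 20, 0.39, -2.36, 0.0] [0.559 0.126]
[0, 0, 24, 0.57, -2.81, 0.0] [0.558 0.131]
[0, 0, 28, 0.77, -3.24, 0.0] [0.557 0.136]
```

```bash
python3 -m inch '[[0,0,4,0.01,-0.48,0,2.3],[0,0,8,0.06,-0.96,0,2.3],[0,0,12,0.14,-1.43,0,2.3]]'
python3 -m inch '[[0,0,2,0,-0.24,0,2.3],[0,0,2,0,-0.24,0,2.3]]'
python3 -m inch '[[0,0,2,0,-0.24,0,2.3],[0,0,2,0,-0.24,0,2.3]]'
```

```text
time_s: 25.05
tool_pos: [0.5624, 0.1169, 0.1604]
eef_rot: [-3.085, -0.596, 0.001]
force: [0.5, -1.2, -0.3]
gripper_width: 0.269
grip_force: 0.9
time_s: 25.25
tool_pos: [0.5613, 0.1194, 0.1604]
eef_rot: [-3.093, -0.546, 0.001]
force: [-0.6, -0.2, -0.2]
gripper_width: 0.268
grip_force: 0.0
time_s: 25.45
tool_pos: [0.5606, 0.1214, 0.1604]
eef_rot: [-3.103, -0.493, 0.001]
force: [1.1, -1.0, 0.3]
gripper_width: 0.271
grip_force: 0.6
```

```bash
python3 -m inch '[[0,0,2,0,-0.24,0,2.3],[0,0,2,0,-0.24,0,2.3]]'; python3 -m inch '[[0,0,2,0,-0.24,0,2.3],[0,0,2,0,-0.24,0,2.3]]'
```

```text
time_s: 25.65
tool_pos: [0.5607, 0.1222, 0.1605]
eef_rot: [3.108, 0.439, 0.001]
force: [6.2, -12.0, -1.9]
gripper_width: 0.272
grip_force: 6.5
time_s: 25.85
tool_pos: [0.5609, 0.1228, 0.1606]
eef_rot: [3.112, 0.384, 0.003]
force: [10.7, -23.0, -4.4]
gripper_width: 0.272
grip_force: 12.4
```

```bash
python3 -m inch '[[0,0,1,0,-0.15,0,2.3],[0,0,1,0,-0.15,0,2.3]]'
```

```text
time_s: 26.05
tool_pos: [0.561, 0.1232, 0.1607]
eef_rot: [3.114, 0.357, 0.004]
force: [12.1, -29.2, -3.9]
gripper_width: 0.269
grip_force: 16.0
```

The lever is against its end stop at about 30 N. I'll back off a little, open, and rise clear.

```bash
python3 -m inch '[[0,0,0,0,0.5,0,2.3],[0,0,0,0,0.65,0,2.3],[0,0,0,0,0.65,0,3.5],[0,0,0,0,0.65,0,4.5],[0,0,0,0,0.65,0,4.5],[0,0,0,0,0.65,0,4.5]]'
python3 -m inch '[[0,0,0,0,0.65,-1,4.5],[0,0,0,0,0.65,-3,4.5],[0,0,0,0,0.65,-6,4.5],[0,0,0,-4,0.65,-10,4.5],[0,0,0,-8,0.65,-12,4.5],[0,0,0,-12,2,-12,4.5],[0,0,0,-16,4,-12,4.5],[0,0,0,-16,4,-12,4.5]]'
python3 - <<'E'
from fit2 import *
for c in("side","top"):
    im=snapshot(c);cv2.imwrite(f"pics/{c}9.png",im[...,::-1])
    for q in("clamp_knob","clamp_pivot","stop_press","roll","roll_short","roll_fat"):
      print(c,q,[(np.round(r["uv"],1).tolist(),round(r["score"],2)) for r in place_of(c,q)][:3])
s=sense();print(s["tool_pos"],s["time_s"])
x=go()
for a in (1.3,1.5):
  K=G(x,(.03-.07*np.sin(a),-.085-.07*np.cos(a),.16));print(a,K,proj("side",K),proj("top",K))
P=G(x,(-.025,0,.142));print(proj("side",P),proj("top",P))
E
```

```text
time_s: 26.65
tool_pos: [0.5601, 0.1217, 0.1605]
eef_rot: [-3.121, -0.356, 0.001]
force: [0.3, -0.2, 0.6]
gripper_width: 0.527
grip_force: 0.0
time_s: 27.45
tool_pos: [0.4104, 0.0446, 0.2815]
eef_rot: [3.121, 0.353, -0.001]
force: [0.9, -0.7, 0.7]
gripper_width: 0.523
grip_force: 0.0
side clamp_knob [([233.9, 253.0], 0.66)]
side clamp_pivot [([196.1, 254.7], 0.58)]
side stop_press [([232.1, 298.1], 0.83)]
side roll [([235.2, 340.8], 0.73), ([309.0, 222.4], 0.61), ([306.4, 195.2], 0.54)]
side roll_short [([231.9, 339.8], 0.61), ([268.5, 186.8], 0.58)]
side roll_fat [([265.0, 234.7], 0.82)]
top clamp_knob []
top clamp_pivot [([158.5, 154.9], 0.84)]
top stop_press [([130.8, 193.6], 0.63)]
top roll [([355.6, 264.4], 0.77), ([145.0, 188.2], 0.52), ([147.2, 197.5], 0.46)]
top roll_short [([377.1, 218.2], 0.66), ([146.7, 188.2], 0.53)]
top roll_fat [([273.0, 214.5], 0.5)]
[0.41342383 0.04647998 0.28047702] 28.15
1.3 [0.56512219 0.10517956 0.16      ] [233.03862452 247.30296152] [178.37572406 188.72591381]
1.5 [0.55912729 0.11780527 0.16      ] [235.30310388 252.27164173] [172.11855946 191.47333108]
[234.03398972 297.89740379] [130.597055   195.48454329]
```

```bash
python3 -c "
from plant import ticket
print(ticket.close_job())"
```

```text
the job is handed in; nothing more can be done
None
```

I stood the tallest roll on the anvil, lowered the stop onto it, swung the clamp lever to its end stop, left the two lower rolls standing, and handed the job in with the arm clear at about 28 s. I overran once while lowering the stop, so the push on the button reached about 33 N before I backed off. The final check used network readings and force only, as my picture views were used up.

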